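# Free the seized hold-down clamp and nip the flange blank

## Robot

A 6-joint arm with a two-finger parallel gripper is mounted at the origin on a cart in front of the work surface, level with it; the furniture and walls round the work are solid. World frame = base frame: x ahead of the robot, y to its left, z up, the work surface at z = 0. Lengths are in mm, angles in rad, forces in N, time in s.
With the tool pointing down it reaches from about 375 to 975 mm from the base axis. Payload 3.8 kg.
Tool frame: the origin (TCP) lies on the centre line of the jaws, within the pads' length; the fingertips stand manip.tcp_to_tips ahead of it and the grasp point (between the pads) lies 8 mm behind it (manip.tcp_to_tips is the distance from the TCP to the fingertips, in mm); z points along the fingers, y is the line along which they close (so a half turn about z gives the same grasp; the last joint's range is limited). The gripper opens to 85 mm and grips with 20 to 120 N. Pads are 22 mm wide; open, the fingers measure 114 mm over their backs; the gripper's body (76 mm by 85 mm) begins 54 mm behind the grasp point. The pads swing forward as they close: fully open they stand 13 mm farther back than shut.
Start: joints at [1.258, 0.264, 1.604, -0, 1.274, -0.037], TCP at [183.812, 649.485, 242.28] pointing down, gripper open.
Joint ranges: [-2.63, 2.63], [-0.94, 2.18], [0.31, 2.57], [-1.31, 4.45], [0, 2.66], [-2.55, 2.55]. Speed limits (rad/s): [2.57, 2.57, 3.14, 3.14, 3.14, 3.14].

## Interface

Orientations are given as a 3x3 rotation matrix whose columns are the frame's x, y, z axes.
In Python, from cell import manip, effector, solver, telemetry, viewer, ticket gives the robot as it stands. The module is installed in compiled form; this text tells all that it offers. Calls block until the motion is done:
- manip.move_to(position, orientation): joint-space move of the TCP to a pose.
- manip.move_l(position, frame=None, speed=150, stop_force=None): straight line of the TCP; frame=None keeps the orientation; speed is the mean speed in mm/s. With stop_force (N) it stops when the force on the tool has changed by that much, and returns True; else False.
- manip.set_joints(angles): joint-space move.
- effector.set_gripper(opening): opening from 0.0 (shut) to 1.0 (fully open); the grip force is fixed at half the most; returns when the fingers have stopped.
- manip.pause(seconds).
- solver.ik(position, orientation): joint angles nearest the present ones, or None.
- telemetry.sense(): the state.
- viewer.camera(name): name is "scene" or "top" or "wrist"; returns the picture (480x640x3 uint8, red, green, blue); there is no depth.
- viewer.camera_info(name): a dict with "K" (3x3 intrinsics, pixels), "view" (4x4, takes a point from world to camera coordinates); the wrist camera has in their place "tool_from_camera" (4x4, takes a point from camera to tool coordinates, whose origin is the TCP and whose axes are the flange's). Camera axes: x right, y down, z forward; pixel columns grow to the right and rows downward; lengths in mm; the calibration is good to about 2 mm. A picture is of the moment at which its call begins: read the wrist's pose just before it. camera_info takes no time and is no camera call.
A pose or a line that the arm cannot do raises manip.Unreachable and nothing moves.
- ticket.job_done(): hands the job in; it is judged then, once.
The state is a dict: "t": time; "q": joint angles; "qvel": joint speeds; "tau": joint torques, N m; "ee_pos": TCP position; "tcp_rot": TCP orientation; "contact_force": force on the tool from outside, world axes, zero at the start; "moment": the same for the moment, N m; "finger_gap": opening from 0.0 (shut) to 1.0 (fully open); "finger_force": force on a finger pad.
Only numpy, scipy, OpenCV 4.12 (cv2) and the standard library are available. Lean on these libraries where they do the work, as an engineer would, in place of code of your own. Each camera call takes 0.05 s, during which the arm holds its last target. There are 200 camera calls.

## Task

First push the round flange blank gently home on the rails of the hold-down clamp until it sits against both stop pins. The clamp's black bar knob has seized: then break it loose with a short firm clockwise twist, and turn it on, now easily, until the foot grips the blank snugly. Stop as soon as you feel it bite (finger-tight, far less than it took to break loose, so that the ground face is not marked), let go, and leave the things around undisturbed.

Things in the scene. Friction and masses are not known exactly. Their poses are not given: they have to be found in the camera images.
- clamp: Grey hold-down clamp fixed to the bench; origin on the bench top under the knob's axis, x towards its column (away from the open front), z up. Base plate 190 x 150 x 12, x from -85 to 105. Two rest rails along x, tops at height 18. Two stop pins 12 in diameter, tops at 36, at x 40, y +-50. Column x 67 to 99; arm 54 wide at heights 59 to 85, its nose ends at x -29. Sizes in mm
- seat (a point): Point on the clamp at x -20, y 0, height 18 mm (rail tops), axes as the clamp's: the flange blank's origin is here when it touches both stop pins
- knob_grip (a point): Middle of the knob's black bar, on its vertical axis, 115 mm above the bench. The bar is 52 mm long along this point's x, 15 thick along its y, 30 high (heights 100 to 130), on a shaft 13 in diameter. The point turns with the knob; at knob 0 its x is the clamp's x
- knob (a joint): Angle of the bar knob in rad: 0 as found, grows clockwise seen from above, cannot go below 0; the knob keeps its height and stays where it is left. Seized over the first 0.3 to 0.4 rad (0.5 to 0.65 N m), after that it turns with about 0.15 N m
- spindle: Steel spindle under the knob with a round foot 36 mm in diameter; origin on the knob's axis, 84 mm above the bench at knob 0. It sinks 10 mm per rad of knob. The foot is screwed on more or less far, so it meets the blank at a knob angle that differs each time, from 0.5 to 1.1 rad; from there (disc springs) the grip grows by 90 N per rad and the torque by 0.011 N m per N; 10 to 15 N is snug, 30 marks it
- flange: Loose round ground-steel flange blank, 145 mm in diameter, 8 thick, about 0.9 kg; origin at the centre of its underside. It lies on the rails 20 to 38 mm short of the seat towards the open front, up to 6 to the side; its front rim stands out beyond the base plate, over the bare bench
- hole_saw: Bystander: hole saw, 44 in diameter, 46 high, teeth up; origin at the centre of its underside
- tape_roll: Bystander: small white tape roll, 52 in diameter, 22 high; origin at the centre of its underside
- coupling: Bystander: small steel pipe coupling, 25 x 34 x 25; origin at the centre of its underside
There are look-alikes about, which are no part of the job. There is more than one size of the flange; the one meant has the size given above.

How it is judged (in metres and radians):
On the way, in this order (a step that is already met when the one before it is completed fails the run):
1. the flange blank is home against the stop pins (horizontal distance between flange and seat below 0.005 m), for 0.2 s.
2. the knob has been broken loose (value of joint knob above 0.4 rad), for 0.1 s.
At the end, for the whole second after the job is handed in: The blank lies within 5 mm of the seat, at rest, and the spindle's foot presses on it with 5 to 25 N, the knob broken loose and let go (horizontal distance between flange and seat below 0.005 m and contact force between spindle and flange between 5 and 25 N and linear speed of flange below 0.01 m/s and value of joint knob above 0.4 rad); the robot touches nothing.
It fails at once if the foot pressed the blank with more than 30 N (overtightened) (contact force between spindle and flange above 30 N).
It fails at once if a bystander was shifted by more than 20 mm (distance of any of hole_saw, tape_roll, coupling from where it was at the start of the episode above 0.02 m).
It also fails if it takes over 67 s, if anything falls off the work surface, if the arm or the gripper's body presses on something with over 40 N, if the wrist force passes 120 N, or if a joint passes its speed limit or range.

## Working session

There is one attempt and no reset: what is moved stays moved. The work goes in short steps, each a Python script; the robot and the scene stay as the last script left them, time stands still between calls to the robot, and variables do not carry over. Pictures are saved under pics/ and viewed, at most 11 in all, crops included, and the job is handed in when it is done.

```bash
mkdir -p pics
python3 - <<'E'
from cell import *
import cv2,numpy as np
np.set_printoptions(precision=4,suppress=True)
for n in("scene","top"):
    im=viewer.camera(n); cv2.imwrite(f"pics/{n}0.png",im[:,:,::-1])
    i=viewer.camera_info(n); print(n,i["K"],i["view"])
print(viewer.camera_info("wrist"),manip.tcp_to_tips,telemetry.sense())
E
```

```text
scene [[569.4979   0.     324.6332]
 [  0.     569.4979 237.0541]
 [  0.       0.       1.    ]] [[  -0.6182    0.786    -0.0076  332.6352]
 [   0.5681    0.4401   -0.6953 -246.2735]
 [  -0.5432   -0.4342   -0.7186 1452.5381]
 [   0.        0.        0.        1.    ]]
top [[575.0401   0.     322.2827]
 [  0.     575.0401 241.9688]
 [  0.       0.       1.    ]] [[  -0.0038   -1.       -0.0038   -0.7226]
 [  -0.9933    0.0042   -0.1152  559.1312]
 [   0.1152    0.0034   -0.9933 1226.2318]
 [   0.        0.        0.        1.    ]]
{'K': array([[417.5752,   0.    , 324.0124],
       [  0.    , 417.5752, 243.4619],
       [  0.    ,   0.    ,   1.    ]]), 'tool_from_camera': array([[   0.0006,   -0.9588,   -0.2841,   72.6682],
       [   1.    ,    0.0007,   -0.0003,    1.2474],
       [   0.0005,   -0.2841,    0.9588, -131.5411],
       [   0.    ,    0.    ,    0.    ,    1.    ]])} 11.0 {'t': 0.1, 'q': array([ 1.2581,  0.2647,  1.6052,  0.    ,  1.2737, -0.0369]), 'qvel': array([-0.0007, -0.0009, -0.0024,  0.001 , -0.0017, -0.0008]), 'tau': array([ -0.    , -51.6706, -36.859 ,  -0.0001,   0.0063,   0.    ]), 'ee_pos': array([183.6327, 648.8827, 241.097 ]), 'tcp_rot': array([[-0.9622,  0.2724, -0.0006],
       [ 0.2724,  0.9622, -0.0019],
       [ 0.0001, -0.002 , -1.    ]]), 'contact_force': array([0.0756, 0.183 , 0.6348]), 'moment': array([ 0.0027, -0.0062, -0.0129]), 'finger_force': 0.0, 'finger_gap': 0.9956758439649402}
```

View pics/scene0.png

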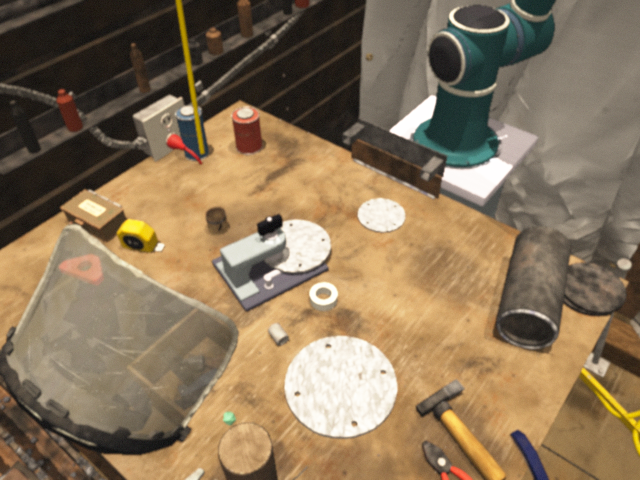

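View pics/top0.png

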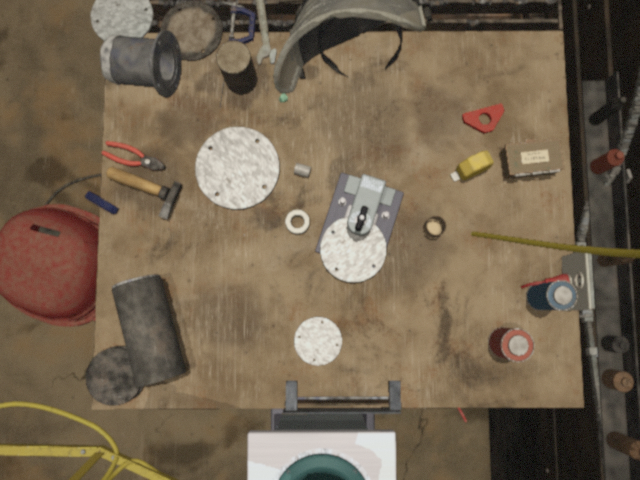

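The scene holds several discs: one in the clamp (top 353,248), a large one (237,167), a small one (318,341) and one on the floor (122,15). At about 66 px, the one in the clamp is close to 145 mm, so I choose it. The knob is the black bar near (361,218). The bystanders are the tape roll (297,222), coupling (302,171) and hole saw (434,227).

```bash
cat > h.py <<'E'
from cell import *
import cv2,numpy as np
np.set_printoptions(precision=4,suppress=True)
def ray(name,uv,z):
    i=viewer.camera_info(name);V=i["view"];R=V[:3,:3];c=-R.T@V[:3,3]
    d=R.T@np.linalg.inv(i["K"])@np.array([uv[0],uv[1],1.]);return c+d*(z-c[2])/d[2]
def proj(name,p):
    i=viewer.camera_info(name);q=i["K"]@(i["view"]@np.r_[p,1.])[:3];return q[:2]/q[2]
E
python3 - <<'E'
from h import *
im=cv2.imread("pics/top0.png")
hsv=cv2.cvtColor(im,cv2.COLOR_BGR2HSV)
cr=im[160:300,290:440]; cv2.imwrite("pics/crop1.png",cv2.resize(cr,None,fx=5.3,fy=4.28*5.3/5.3 if 0 else 4.28) if 0 else cv2.resize(cr,(640,597),interpolation=cv2.INTER_CUBIC))
for p in [(353,248),(330,200),(395,190),(365,185),(361,218),(330,245),(420,260)]: print(p,hsv[p[1],p[0]])
E
```

```text
(353, 248) [ 24  16 222]
(330, 200) [ 18  83 145]
(395, 190) [ 13  18 130]
(365, 185) [ 90   2 206]
(361, 218) [ 23  10 197]
(330, 245) [ 24  18 214]
(420, 260) [ 17  86 128]
```

View pics/crop1.png

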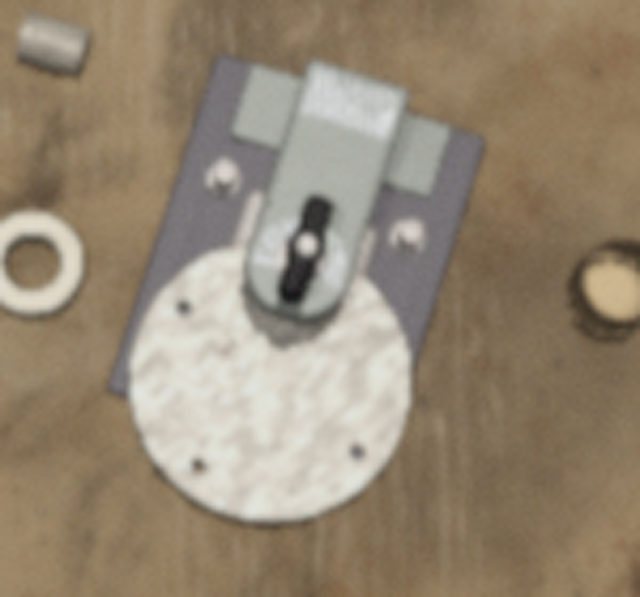

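The crop shows the clamp with its plate corners at (218,57), (487,140) and (110,390). The pins are at about (223,173) and (408,231), the blank is a circle round (271,381) with r≈141, and the knob centre is at (307,245). This is the blank with the knob over it, so the choice is confirmed.

Run:
```python
from h import *
f=lambda u,v:(u/4.267+290-.4,v/4.267+160-.4)
R=lambda u,v,z:ray("top",f(u,v),z)[:2]
bl,br,fl=R(218,57,12),R(487,140,12),R(110,390,12)
print(bl,br,fl,np.linalg.norm(bl-br),np.linalg.norm(bl-fl))
# plate rectangle: BL=(105,+75)?  
pins=R(223,173,36),R(408,231,36);print("pins",pins,np.linalg.norm(pins[0]-pins[1]))
knob=R(307,245,130);print("knob",knob)
a=R(318,198,130);b=R(291,302,130);print("bar",a,b,np.linalg.norm(a-b),np.degrees(np.arctan2(*(a-b)[::-1])))
src=np.float32([[105,75],[105,-75],[-85,75],[40,50],[40,-50],[0,0]])
dst=np.float32([bl,br,fl,*pins,knob])
A=src-src.mean(0);B=dst-dst.mean(0);U,S,Vt=np.linalg.svd(A.T@B);Rm=(U@Vt).T;t=dst.mean(0)-Rm@src.mean(0)
print("yaw",np.arctan2(Rm[1,0],Rm[0,0]),"org",t,"res",src@Rm.T+t-dst)
c=R(271,381,26);print("flange",c,"clampframe",Rm.T@(c-t),"r",np.linalg.norm(R(130,381,26)-R(412,381,26))/2)
for n,p in dict(tape=(36,262),coup=(52,45),saw=(612,290)).items(): w=R(*p,22);print(n,w,Rm.T@(w-t))
```

```text
[717.9782 -45.0239] [ 672.7205 -186.2229] [541.36    12.4911] 148.27481456052962 185.7470618412198
pins (array([651.1591, -46.4292]), array([ 620.4543, -141.2918])) 99.70811874427234
knob [598.3769 -83.1051]
bar [620.9956 -88.6059] [571.0852 -75.2067] 51.677720681458 -15.027513258797741
yaw -0.31503552 org [597.3165 -82.8952] res [[ 2.4095  0.9033]
 [ 1.1898 -0.5155]
 [-1.6215  2.2598]
 [-0.3187 -1.3208]
 [-0.5988 -1.5367]
 [-1.0604  0.2099]]
flange [544.2648 -70.6037] clampframe [-54.2494  -4.7515] r 72.55484020822648
tape [607.3298  50.6122] [-31.8468 130.0395]
coup [722.4284  42.3333] [ 80.1525 157.8314]
saw [ 591.344 -247.97 ] [  45.4699 -158.8013]
```

```bash
cat >> h.py <<'E'
O=np.array([598.,-83.]);yaw=-0.315
cx=np.array([np.cos(yaw),np.sin(yaw),0]);cy=np.array([-np.sin(yaw),np.cos(yaw),0])
RT=np.column_stack([-cx,cy,[0,0,-1.]])
def W(x,y,z): return np.r_[O,0]+cx*x+cy*y+np.array([0,0,z])
def loc(p): d=np.r_[p[:2]-O,0];return np.array([d@cx,d@cy,p[2]])
E
python3 - <<'E'
from h import *
print(solver.ik(W(-150,0,120),RT),solver.ik(W(0,0,108),RT))
manip.move_to(W(-152,0,120),RT)
p=telemetry.sense();print(p["t"],loc(p["ee_pos"]),p["contact_force"])
im=viewer.camera("wrist");cv2.imwrite("pics/w1.png",im[:,:,::-1])
manip.move_l(W(-152,0,30),speed=120)
h=manip.move_l(W(-152,0,-16),speed=20,stop_force=4)
p=telemetry.sense();print(h,p["t"],loc(p["ee_pos"]),p["contact_force"])
E
```

```text
[-0.1346 -0.0386  2.1794 -0.      1.0008 -1.3904] [-0.1792  0.2472  1.887  -0.      1.0075 -1.435 ]
2.7417 [-151.7229    0.6247  120.2479] [-0.5459 -1.8739 -0.4567]
True 5.1917 [-152.0486    0.0062   -2.19  ] [-2.4236 -0.2677  6.0693]
```

View pics/w1.png

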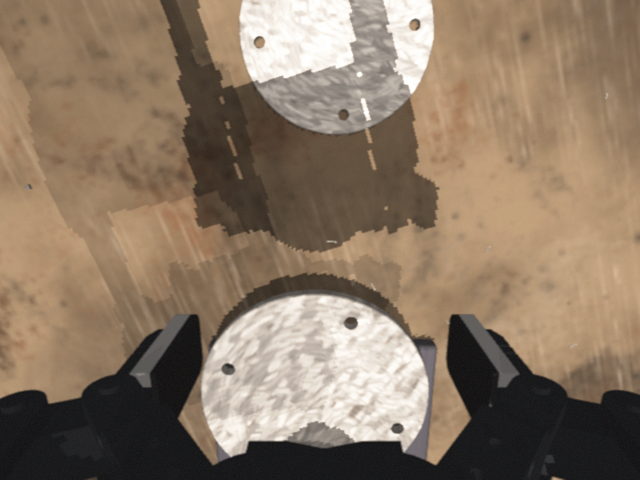

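The wrist view shows the blank, spanning about 203–430 px, between the two open fingers with the plate edges behind it. The bench touch puts the open fingertips about level with the TCP (z −2). So I'll push with the open jaws as a cradle.

Run:
```python
from h import *
manip.move_l(W(-152,0,16),speed=60)
f0=telemetry.sense()["contact_force"]
manip.move_l(W(-128,0,16),speed=40)
h=manip.move_l(W(-82,0,16),speed=14,stop_force=10)
p=telemetry.sense();print(h,p["t"],loc(p["ee_pos"]),p["contact_force"]-f0)
manip.pause(.2)
im=viewer.camera("top");cv2.imwrite("pics/c2.png",cv2.resize(im[160:300,290:440,::-1],(640,597),interpolation=cv2.INTER_CUBIC))
```

```text
True 7.9167 [-114.6719   -0.7777   14.721 ] [-1.0479  0.4943 -0.0751]
```

View pics/c2.png

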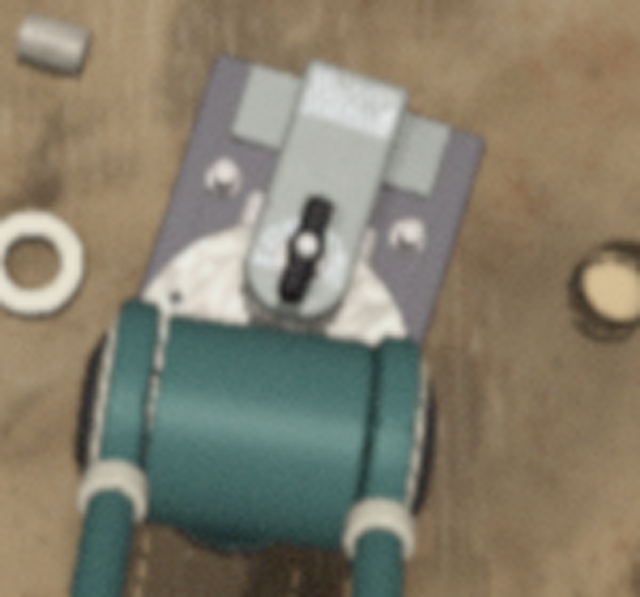

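Seen from above, the pins are clear and the blank is still short of them. The stop was only a friction peak on the way, so I carry on a little more firmly.

Run:
```python
from h import *
f0=telemetry.sense()["contact_force"]
for k in range(4):
    h=manip.move_l(W(-84,0,17),speed=14,stop_force=18)
    p=telemetry.sense();print(h,p["t"],loc(p["ee_pos"]),p["contact_force"]-f0)
    if not h or loc(p["ee_pos"])[0]>-94: break
manip.pause(.2);p=telemetry.sense();print(p["t"],loc(p["ee_pos"]),p["contact_force"]-f0)
im=viewer.camera("top");cv2.imwrite("pics/c3.png",cv2.resize(im[160:300,290:440,::-1],(640,597),interpolation=cv2.INTER_CUBIC))
```

```text
False 10.6167 [-85.3097   0.0227  16.5667] [-5.3912  2.8818 -1.8888]
10.8167 [-85.2948   0.0272  16.5684] [-5.0767  2.3206 -2.1402]
```

View pics/c3.png

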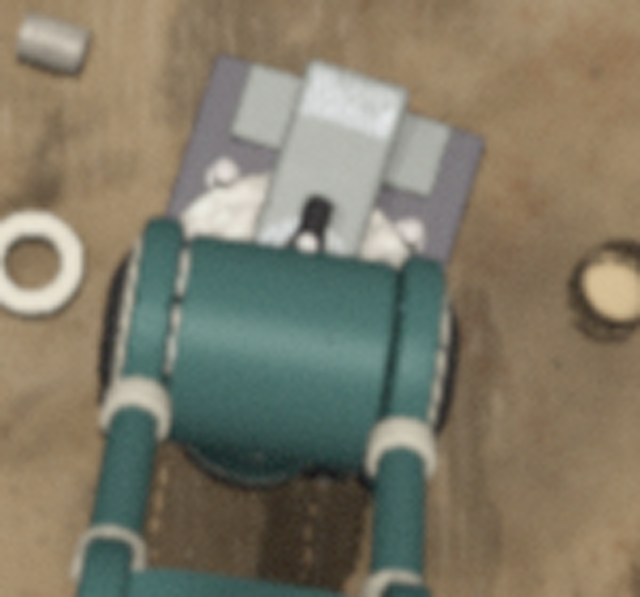

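The blank now looks close to both pins at (222,172) and (410,231). I'll press on until the force confirms it is seated.

Run:
```python
from h import *
h=manip.move_l(W(-74,0,17),speed=8,stop_force=16)
p=telemetry.sense();print(h,p["t"],loc(p["ee_pos"]),p["contact_force"])
manip.pause(.3);p=telemetry.sense();print(loc(p["ee_pos"]),p["contact_force"])
manip.move_l(W(-125,0,18),speed=80)
manip.move_l(W(-125,0,165),speed=200)
p=telemetry.sense();print(p["t"],loc(p["ee_pos"]))
im=viewer.camera("top");cv2.imwrite("pics/c4.png",cv2.resize(im[160:300,290:440,::-1],(640,597),interpolation=cv2.INTER_CUBIC))
p=telemetry.sense()
im=viewer.camera("wrist");cv2.imwrite("pics/w2.png",im[:,:,::-1]);np.savez("w2.npz",p=p["ee_pos"],R=p["tcp_rot"])
```

```text
True 11.675 [-85.6661  -0.1819  14.8081] [-1.0267  1.2391 -0.0247]
[-87.6202  -0.5359  13.4013] [-0.7171  0.356   1.0717]
13.4667 [-125.7497   -0.1799  163.8796]
```

View pics/c4.png

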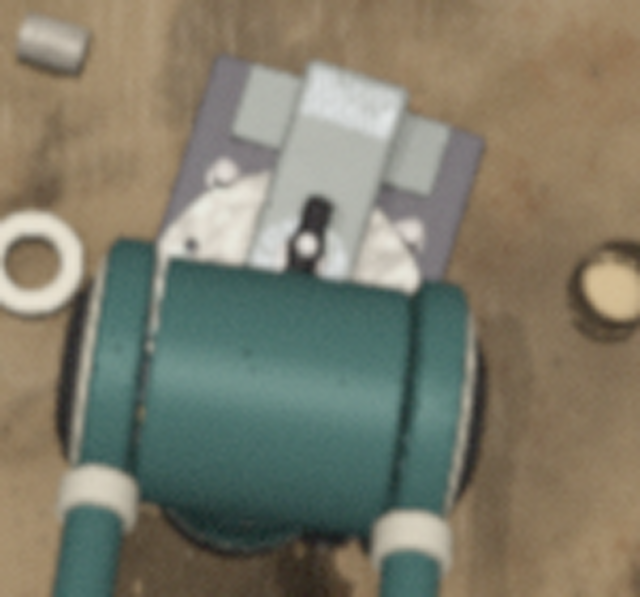

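The rim appears to touch both pins at (222,172) and (410,231). I'll swing aside briefly to measure the seat properly.

Run:
```python
from h import *
q=telemetry.sense()["q"];q[0]+=0.55;manip.set_joints(q)
im=viewer.camera("top")[:,:,::-1].copy();cv2.imwrite("pics/top5.png",im)
print(telemetry.sense()["t"])
old=cv2.imread("pics/top0.png")
from scipy.optimize import least_squares
for I,z0 in((old,W(-54.2,-4.7,26)),(im,W(-20,0,26))):
    hsv=cv2.cvtColor(I,cv2.COLOR_BGR2HSV)
    m=((hsv[...,1]<45)&(hsv[...,2]>150)).astype(np.uint8)
    c=proj("top",z0);pts=[]
    g=I.astype(float)
    for a in np.arange(-170,171,4):  # angle in clamp frame about centre; skip arm side
        if abs(a)<75: continue
        d=cx*np.cos(np.radians(a))+cy*np.sin(np.radians(a))
        rs=np.arange(62,84,.5)
        pr=np.array([proj("top",z0+d*r) for r in rs],np.float32)
        v=cv2.remap(cv2.cvtColor(I,cv2.COLOR_BGR2GRAY).astype(np.float32),pr[None,:,0],pr[None,:,1],cv2.INTER_LINEAR)[0]
        k=np.argmin(np.gradient(cv2.GaussianBlur(v[None],(1,1),0)[0]))
        pts.append((z0+d*rs[k])[:2])
    pts=np.array(pts)
    s=least_squares(lambda t:np.hypot(*(pts-t[:2]).T)-t[2],[*z0[:2],72.5],loss="soft_l1")
    print(loc(np.r_[s.x[:2],26]),s.x[2],np.abs(s.fun).mean())
cv2.imwrite("pics/c5.png",cv2.resize(im[160:300,290:440],(640,597),interpolation=cv2.INTER_CUBIC))
```

```text
14.6333
[-54.7651  -4.3227  26.    ] 72.22064674411251 0.40293738591305467Traceback (most recent call last):
  File "<stdin>", line 16, in <module>
  File "h.py", line 8, in proj
    i=viewer.camera_info(name);q=i["K"]@(i["view"]@np.r_[p,1.])[:3];return q[:2]/q[2]
ValueError: time passes only in moves, steps and waits
```

```bash
sed -i 's/^def ray/import functools\ninfo=functools.cache(viewer.camera_info)\ndef ray/; s/i=viewer.camera_info(name)/i=info(name)/' h.py
python3 - <<'E'
from h import *
from scipy.optimize import least_squares
im=cv2.imread("pics/top5.png");g=cv2.cvtColor(im,cv2.COLOR_BGR2GRAY).astype(np.float32)
z0=W(-20,0,26);pts=[]
for a in np.arange(-170,171,4):
    if abs(a)<75: continue
    d=cx*np.cos(np.radians(a))+cy*np.sin(np.radians(a));rs=np.arange(62,84,.5)
    pr=np.array([proj("top",z0+d*r) for r in rs],np.float32)
    v=cv2.remap(g,pr[None,:,0],pr[None,:,1],cv2.INTER_LINEAR)[0]
    pts.append((z0+d*rs[np.argmin(np.gradient(v))])[:2])
pts=np.array(pts)
s=least_squares(lambda t:np.hypot(*(pts-t[:2]).T)-t[2],[*z0[:2],72.5],loss="soft_l1")
print(loc(np.r_[s.x[:2],26]),s.x[2],np.abs(s.fun).mean())
cv2.imwrite("pics/c5.png",cv2.resize(im[160:300,290:440],(640,597),interpolation=cv2.INTER_CUBIC))
E
```

```text
[-17.9227   0.5752  26.    ] 72.67537527541654 0.35219759694767383
```

View pics/c5.png

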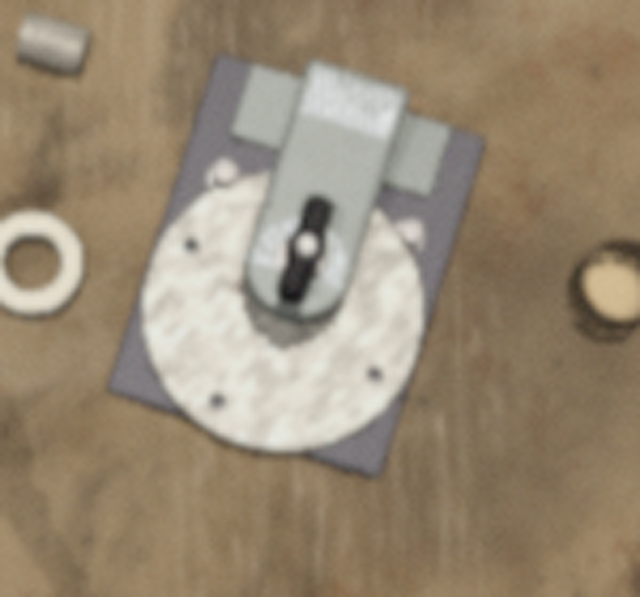

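The blank sits against both pins at (222,172) and (410,231). The measured centre is within about 2 mm of the seat. Next I hover over the knob and locate it with the wrist camera.

Run:
```python
from h import *
manip.move_to(W(1,0,180),RT)
manip.pause(.2)
p=telemetry.sense();print(p["t"],loc(p["ee_pos"]),p["tcp_rot"],p["q"],p["contact_force"],p["moment"])
im=viewer.camera("wrist");cv2.imwrite("pics/w3.png",im[:,:,::-1])
np.savez("w3.npz",p=p["ee_pos"],R=p["tcp_rot"])
```

```text
16.1167 [  0.3441   1.2929 180.0237] [[-0.9514  0.3078 -0.0001]
 [ 0.3078  0.9514  0.0002]
 [ 0.0002  0.0002 -1.    ]] [-0.1772  0.1778  1.8263  0.0002  1.1376 -1.4352] [ 0.3816 -0.42   -0.1751] [ 0.0201 -0.0032  0.0387]
```

View pics/w3.png

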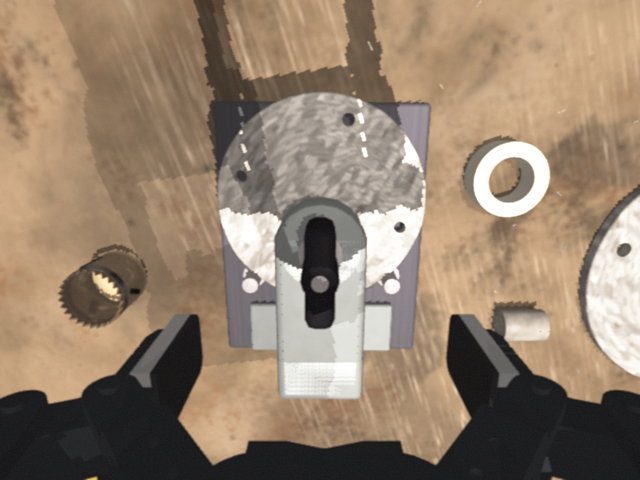

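The wrist view shows the knob cap at (319,284) with the bar along the arm, and pin tops at (250,286) and (392,286).

Run:
```python
from h import *
d=np.load("w3.npz");i=info("wrist");T=i["tool_from_camera"]
def wr(u,v,z):
    r=d["R"]@T[:3,:3]@np.linalg.inv(i["K"])@np.array([u,v,1.]);c=d["p"]+d["R"]@T[:3,3]
    return loc(c+r*(z-c[2])/r[2])
print(wr(319,284,130),wr(319,284,132))
print(wr(250,286,36),wr(392,286,36))
print(wr(232,347,12),wr(413,347,12),wr(211,102,12),wr(430,102,12))
```

```text
[  1.1787   0.1578 130.    ] [  0.3688   0.1821 132.    ]
[ 40.905  -49.9554  36.    ] [40.6222 50.8212 36.    ]
[103.7934 -71.5743  12.    ] [103.3749  74.588   12.    ] [-83.7382 -74.6212  12.    ] [-84.1344  74.2976  12.    ]
```

Run:
```python
from h import *
def show(n):
    p=telemetry.sense();print(n,round(p["t"],2),loc(p["ee_pos"]),"q6",p["q"][5],"F",p["contact_force"],"Mz",p["moment"],p["finger_force"],p["finger_gap"]);return p
t=np.array([.9,.3])
manip.move_l(W(*t,107),RT,speed=80);manip.pause(.2)
p=show("down")
e=loc(p["ee_pos"])[:2]-t
if np.hypot(*e)>.4: manip.move_l(W(*(t-e),107),RT,speed=20);manip.pause(.2);p=show("corr")
effector.set_gripper(0.0);manip.pause(.2);show("grip")
```

```text
down 17.43 [  1.4178   0.3773 107.7688] q6 -1.4346625409433202 F [0.3916 0.453  0.2716] Mz [0.0199 0.0191 0.0138] 0.0 1.0018369207512914
corr 17.88 [  0.3841   0.2306 107.011 ] q6 -1.4347208112434526 F [-0.4241  0.4137  0.2314] Mz [-0.0479 -0.0009 -0.0047] 0.0 1.0003464337149535
grip 18.73 [  0.387   -0.7195 107.2087] q6 -1.4344812919369303 F [-3.3216 -4.8772  2.0741] Mz [-0.6365  0.356  -0.1603] 59.24982726573944 0.1675725782349414
```

```bash
cat >> h.py <<'E'
def show(n):
    p=telemetry.sense();print(n,round(p["t"],2),loc(p["ee_pos"]).round(2),"q6 %.4f"%p["q"][5],"F",p["contact_force"].round(2),"M",p["moment"].round(3),"%.1f %.3f"%(p["finger_force"],p["finger_gap"]));return p
E
python3 - <<'E'
from h import *
p=show("start");q=p["q"].copy();q6=-1.4346
for d in (.15,.3,.42):
    q[5]=q6+d;manip.set_joints(q);show(d)
manip.pause(.2);p=show("set");Ry=p["tcp_rot"];print(np.arctan2(-Ry[1,0],-Ry[0,0])-yaw)
im=viewer.camera("wrist");cv2.imwrite("pics/w4.png",im[:,:,::-1])
E
```

```text
start 18.73 [  0.39  -0.72 107.21] q6 -1.4345 F [-3.32 -4.88  2.07] M [-0.637  0.356 -0.16 ] 59.2 0.168
0.15 18.99 [  0.4   -0.58 107.23] q6 -1.2883 F [-0.91 -0.92  0.68] M [0.053 0.051 0.24 ] 59.4 0.170
0.3 19.26 [  0.4   -0.59 107.23] q6 -1.1394 F [-0.86 -1.6   0.58] M [-0.015  0.085 -0.444] 59.6 0.164
0.42 19.51 [  0.48  -0.51 107.22] q6 -1.0206 F [-0.6   0.07  1.08] M [ 0.047 -0.104 -0.218] 59.5 0.168
set 19.71 [  0.46  -0.53 107.22] q6 -1.0176 F [0.03 0.23 0.9 ] M [ 0.161 -0.073  0.096] 59.4 0.171
-0.4170886202016936
```

View pics/w4.png

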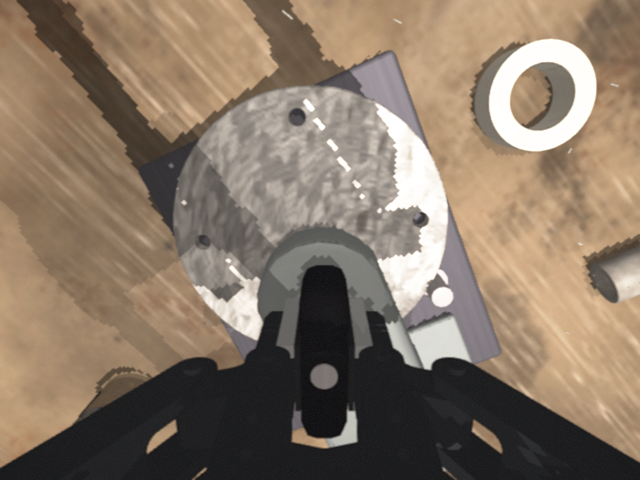

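The bar at (323,350) is still aligned between the pads after turning about 0.41 rad, so the knob has followed. I now turn on in small steps and log the moment.

Run:
```python
from h import *
p=telemetry.sense();q=p["q"].copy();q6=-1.4346
for d in np.arange(.44,.63,.02):
    q[5]=q6+d;manip.set_joints(q);p=telemetry.sense();a=(p["t"],p["moment"][2],p["tau"][5],p["q"][5]-q6,p["qvel"][5])
    manip.pause(.05);p=telemetry.sense();print(round(d,3),np.array(a),p["moment"][2].round(3),p["tau"][5].round(3),(p["q"][5]-q6).round(4))
```

```text
0.44 [20.0083 -0.056  -0.0307  0.4392  0.0006] -0.012 -0.02 0.4393
0.46 [20.3083 -0.1114 -0.0686  0.4597  0.0005] -0.151 -0.084 0.4597
0.48 [20.6083 -0.1131 -0.0746  0.4797 -0.0003] -0.092 -0.093 0.4797
0.5 [20.9083 -0.1333 -0.0759  0.4998 -0.    ] -0.068 -0.094 0.4998
0.52 [21.2083 -0.095  -0.076   0.5197  0.0009] -0.131 -0.094 0.5197
0.54 [21.5083 -0.0987 -0.0759  0.5397 -0.0012] -0.168 -0.094 0.5397
0.56 [21.8083 -0.1018 -0.0757  0.5597 -0.0017] -0.122 -0.094 0.5597
0.58 [22.1083 -0.1379 -0.0755  0.5798 -0.0015] -0.108 -0.094 0.5797
0.6 [22.4083 -0.1149 -0.0753  0.5998 -0.0004] -0.12 -0.094 0.5997
0.62 [22.7083 -0.0917 -0.0749  0.6197 -0.0022] -0.148 -0.093 0.6197
```

```bash
cat > turn.py <<'E'
from h import *
import sys
p=telemetry.sense();q=p["q"].copy();q6=-1.4346;n=0
for d in np.arange(float(sys.argv[1]),float(sys.argv[2])+.001,.02):
    q[5]=q6+d;manip.set_joints(q);p=telemetry.sense();a=(p["t"],p["moment"][2],p["tau"][5],p["q"][5]-q6)
    M=[]
    for k in range(2): manip.pause(.025);p=telemetry.sense();M.append(p["moment"][2])
    print(round(d,3),np.array(a),np.mean(M).round(3),p["tau"][5].round(4),(p["q"][5]-q6).round(4),p["finger_gap"].round(4))
    n=n+1 if abs(p["tau"][5]+.094)>.015 else 0
    if n>=2: break
E
python3 turn.py .64 .80
```

```text
Traceback (most recent call last):
  File "turn.py", line 8, in <module>
    print(round(d,3),np.array(a),np.mean(M).round(3),p["tau"][5].round(4),(p["q"][5]-q6).round(4),p["finger_gap"].round(4))
                                                                                                  ^^^^^^^^^^^^^^^^^^^^^
AttributeError: 'float' object has no attribute 'round'
```

```bash
sed -i 's/p\["finger_gap"\].round(4)/round(p["finger_gap"],4)/' turn.py
python3 turn.py .66 .82
```

```text
0.66 [23.3083 -0.1177 -0.0736  0.6598] -0.106 -0.0919 0.6598 0.1668
0.68 [23.6083 -0.1286 -0.0747  0.6797] -0.1 -0.0932 0.6798 0.1667
0.7 [23.9083 -0.0884 -0.0747  0.6998] -0.115 -0.0931 0.6997 0.1647
0.72 [24.2083 -0.0936 -0.07    0.7198] -0.094 -0.0881 0.7198 0.1628
0.74 [24.5083 -0.0833 -0.057   0.7398] -0.068 -0.0746 0.7397 0.17
0.76 [24.8083 -0.1381 -0.043   0.7597] -0.066 -0.0604 0.7597 0.1697
```

The torque shows a clear knee at about 0.713 rad, which is where the foot bites. The target is about 0.14 rad further, roughly 12.5 N.

```bash
sed -i 's/if n>=2/if 0/' turn.py
python3 turn.py .78 .85
```

```text
0.78 [25.1083 -0.0958 -0.0285  0.7797] -0.028 -0.0457 0.7798 0.1682
0.8 [25.4083 -0.0696 -0.0143  0.7997] -0.015 -0.0316 0.7997 0.1654
0.82 [25.7083 -0.0236  0.0008  0.8197] -0.034 -0.0164 0.8197 0.1707
0.84 [26.0083 -0.0004  0.0152  0.8397] 0.016 -0.0021 0.8397 0.1635
```

```bash
python3 turn.py .864 .864
python3 - <<'E'
from h import *
effector.set_gripper(1.0);p=show("open")
e=p["ee_pos"].copy();e[2]=180;manip.move_l(e,speed=80)
manip.pause(.2);show("up")
im=viewer.camera("wrist");cv2.imwrite("pics/w5.png",im[:,:,::-1])
E
```

```text
0.864 [26.3083 -0.0568 -0.0105  0.8636] -0.037 -0.0278 0.8636 0.167
open 27.05 [  0.62  -0.34 107.26] q6 -0.5706 F [ 0.26 -0.02 -0.88] M [ 0.004 -0.045 -0.051] 0.0 0.999
up 28.31 [  0.17  -0.4  179.18] q6 -0.5707 F [ 0.6  -0.45  0.06] M [ 0.013 -0.037  0.017] 0.0 1.000
```

View pics/w5.png

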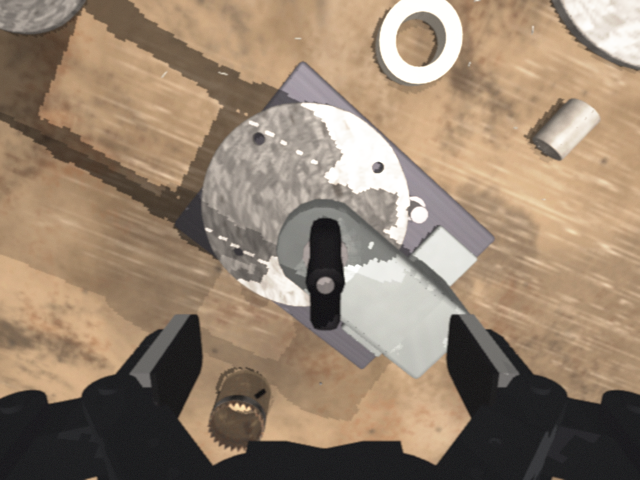

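The bar at (324,275) lies in line with the open jaws, so the knob stayed at about 0.86 rad. The blank touches the pin at (417,212), the tape roll, coupling and hole saw look undisturbed, and the robot is clear.

```bash
python3 -c "
from cell import *
print(ticket.job_done())"
```

```text
the job is handed in; nothing more can be done
None
```

I seated the blank against both stop pins, broke the knob loose, tightened it to about 0.86 rad (an estimated 10–14 N grip from the torque and angle readings), let go, and handed the job in at about 28 s; no verdict came back.

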